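# Right the tipped glaze bottles in the bottle lane

### The arm

A 7-joint arm with a two-finger parallel gripper is mounted at the origin on the work surface. World frame = base frame: x ahead of the robot, y to its left, z up, the work surface at z = 0. Lengths are in m, angles in rad, forces in N, time in s.
With the tool pointing down it reaches from about 0.4 to 0.85 m from the base axis. Payload 10.4 kg.
Tool frame: the origin (TCP) lies midway between the tips of the shut fingers; the grasp point (between the pads) lies 19 mm behind it; z points along the fingers, x is the direction in which the jaws open and shut, and the axes are right-handed (so a half turn about z gives the same grasp; the last joint's range is limited). The gripper opens to 85 mm and grips with 20 to 120 N. Pads are 22 mm wide; open, the fingers measure 114 mm over their backs; the gripper's body (76 mm by 85 mm) begins 54 mm behind the grasp point. The pads swing forward as they close: fully open they stand 13 mm farther back than shut.
Start: joints at [-1.21, 0.332, -0.065, 1.46, 0.022, 1.35, -0.088], TCP at [0.234, 0.58, 0.231] pointing down, gripper open.
Joint ranges: [-2.6, 2.6], [-0.5, 2.12], [-1.47, 1.34], [0.16, 2.42], [-1.27, 4.41], [0.06, 2.06], [-2.6, 2.6]. Speed limits (rad/s): [2.22, 2.22, 2.79, 2.79, 3.14, 3.14, 3.14].

### API

Orientations are given as a unit quaternion [x, y, z, w].
In Python, from workcell import manip, cams gives the robot as it stands.
- The arm moves only by the tool move_arm, never from a script. Its argument "moves" is a list of rows, each a list of 7 numbers: the turn, a rotation vector about the tool's x, y, z in degrees, then the shift along the tool's x, y, z in m, then the finger opening in m, from 0 to 0.0854. A call has 1 to 10 rows; each row is the pose to reach, as a shift and turn from the pose commanded when the call began, along the tool's axes at that moment; what a row does not reach only later rows make up. A row lasts 1/10 s, in which the tool goes at most 50 mm and 8.59 degrees, less where a joint would pass 70% of its speed; a pose out of reach is approached as far as the arm can. A call with a gripper value outside its range is refused whole. The fingers move at their own pace and stop on an object; "grip_force" is the grip in N (left out, the last holds). Time passes only in rows, so rows that repeat a pose let the fingers close. It gives the time, the measured TCP pose, the force and the opening at its end, in the units of the state.
- manip.get_obs(): the state, without advancing time (a new reading comes with each control period).
- cams.camera(name): name is "scene" or "top"; returns the picture (480x640x3 uint8, red, green, blue); there is no depth.
- cams.camera_params(name): a dict with "fx", "fy", "cx", "cy" (pixels), "xyz" and "rotation" of the camera in the world. Camera axes: x right, y up, looking along -z (the intrinsics and any distortion apply to the point x, -y, -z); pixel columns grow to the right and rows downward; lengths in m; the calibration is good to about 2 mm. A picture is of the moment at which its call begins. camera_params takes no time and is no camera call.
- manip.hand_in(): hands the job in, once; it reports no verdict.
The state is a dict: "clock": time; "joint_pos": joint angles; "joint_velocities": joint speeds; "tau": joint torques, N m; "position": TCP position; "ee_rot": TCP orientation; "ft_force": force on the tool from outside, world axes, zero at the start; "torque": the same for the moment, N m; "grip_width": opening from 0.0 (shut) to 1.0 (fully open).
Only numpy, scipy, OpenCV 4.12 (cv2) and the standard library are available. Lean on these libraries where they do the work, as an engineer would, in place of code of your own. Each camera call takes 0.05 s, during which the arm holds its last target. There are 200 camera calls.

### The job

Two glaze bottles on the glazing board have been knocked over, one inside the bottle lane and one rolled out onto the front of the board. Set both back on their bases, caps up, in the gap in the lane, putting them down gently without letting them drop or fall again, and with a little air between each of them and every bottle or jar beside it. Leave the bottles and jar that are still standing, the cup, the vase and the brush pot upright where they are.

Things in the scene. Friction and masses are not known exactly. Their poses are not given: they have to be found in the camera images.
- board: plywood glazing board lying flat and fixed on the bench, 360 x 500 x 12 mm; origin under its centre, x to the far side, y along the lane. Its top is 12 mm above the bench. Along its far part runs the bottle lane (see lane); its front part is open, with a 10 mm high, 12 mm wide lip along the near edge (centre at x = -0.174)
- lane (a point): centre of the lane floor, on the board's top face at board x = +0.110; axes as the board, y along the lane. Inside 62 mm wide (x +-0.031) and 424 mm long (y +-0.212), with wooden rails 10 mm high and 10 mm wide (12 mm at the ends). One row of four stands in it, two each side of a gap 150 to 175 mm long, the only free place
- tipped_a: a bottle lying on its side, its cap towards the lane's +y, in the lane's gap or on the board's front (tipped_b in the other place): white plastic glaze bottle with a fluted black screw cap, 125 mm tall, about 0.2 kg: body 46 mm in diameter up to 88 mm, neck 30 mm, cap 32 mm over the top 24 mm. Origin on its axis at mid height, own z from base to cap: 62.5 mm above the board standing, 23 mm lying
- tipped_b: the other lying bottle, the same as tipped_a but with its cap towards the lane's -y; both are within 0.15 rad of parallel to the lane. Held lightly (about 8 N) by the cap between two fingers, a bottle can be swung up about the lower edge of its base, its cap turning between the fingers
- bottle_1: standing in the lane, to be left alone: white plastic glaze bottle with a fluted black screw cap, 125 mm tall, about 0.2 kg: body 46 mm in diameter up to 88 mm, neck 30 mm, cap 32 mm over the top 24 mm. Origin on its axis at mid height, own z from base to cap
- bottle_2: standing in the lane, to be left alone: white plastic glaze bottle with a fluted black screw cap, 125 mm tall, about 0.2 kg: body 46 mm in diameter up to 88 mm, neck 30 mm, cap 32 mm over the top 24 mm. Origin on its axis at mid height, own z from base to cap
- bottle_3: standing in the lane, to be left alone: white plastic glaze bottle with a fluted black screw cap, 125 mm tall, about 0.2 kg: body 46 mm in diameter up to 88 mm, neck 30 mm, cap 32 mm over the top 24 mm. Origin on its axis at mid height, own z from base to cap
- jar: a standing neighbour in the lane, to be left alone: squat white screw-top jar, black lid, 66 mm tall, 52 mm in diameter at the lid, 50 mm below. Origin on its axis at mid height
- cup: unglazed terracotta cup without handle standing on the open front of the board, 62 mm tall, 68 mm in diameter at the rim; to be left alone. Origin at the centre of its underside
- vase: small unglazed cream vase standing on the open front of the board, at the other end from the cup, 80 mm tall, 60 mm in diameter at its belly; to be left alone. Origin at the centre of its underside
- brush_pot: white ceramic pot with brushes standing on the bench to the robot's right of the board, 80 mm in diameter, 95 mm tall, brushes up to 190 mm; to be left alone. Origin at the centre of its underside

How it is judged:
At the end, for the whole second after the job is handed in: Both tipped bottles stand (within 0.06 rad), caps up, at rest on the lane floor, within 9 mm of its centre line, each 2 mm or more clear of the other and of every neighbour; the neighbours stand within 12 mm, cup, vase and brush pot within 20 mm, of where they were (angle between each of tipped_a, tipped_b, bottle_1, bottle_2, bottle_3, jar, cup, vase, brush_pot's own z axis and vertical below 0.06 rad and x of tipped_a in the frame of lane between -0.009 and 0.009 m and y of tipped_a in the frame of lane between -0.19 and 0.19 m and z of tipped_a in the frame of lane between 0.06 and 0.066 m and linear speed of each of tipped_a, tipped_b below 0.02 m/s and angular speed of each of tipped_a, tipped_b below 0.2 rad/s and horizontal distance between each of tipped_a, tipped_b and bottle_1 above 0.048 m and horizontal distance between each of tipped_a, tipped_b and bottle_2 above 0.048 m and horizontal distance between each of tipped_a, tipped_b and bottle_3 above 0.048 m and horizontal distance between each of tipped_a, tipped_b and jar above 0.051 m and x of tipped_b in the frame of lane between -0.009 and 0.009 m and y of tipped_b in the frame of lane between -0.19 and 0.19 m and z of tipped_b in the frame of lane between 0.06 and 0.066 m and horizontal distance between tipped_a and tipped_b above 0.048 m and distance of each of bottle_1, bottle_2, bottle_3, jar from where it was at the start of the episode below 0.012 m and distance of each of cup, vase, brush_pot from where it was at the start of the episode below 0.02 m); the robot touches nothing.
It fails at once if a standing bottle, jar, cup, vase or brush pot was tipped (angle between any of bottle_1, bottle_2, bottle_3, jar, cup, vase, brush_pot's own z axis and vertical above 0.3 rad).
It fails at once if a bottle was pressed or banged on the board with over 40 N (contact force between any of tipped_a, tipped_b and board above 40 N).
It fails at once if a bottle was let go and fell (faster than 0.45 m/s, as from more than 1 cm) ((linear speed of tipped_a above 0.45 m/s and contact force between tipped_a and the fingers below 0.05 N) or (linear speed of tipped_b above 0.45 m/s and contact force between tipped_b and the fingers below 0.05 N)).
It also fails if it takes over 64 s, if anything falls off the work surface, if the arm or the gripper's body presses on something with over 40 N, if the wrist force passes 120 N, or if a joint passes its speed limit or range.

## Working session

There is one attempt and no reset: what is moved stays moved. The work goes in short steps, Python scripts to look and compute and a tool call to move; the robot and the scene stay as the last step left them, time stands still between calls to the robot, and variables do not carry over. Pictures are saved under pics/ and viewed, about 8 in all and at most 12, crops included, and the job is handed in when it is done.

Besides the shell and the picture viewer there is one more tool, called after ">>>" as name(argument=value, ...) on one line, values as JSON. move_arm: Moves the arm, as the interface text tells. Its arguments: {"type":"object","properties":{"moves":{"type":"array","items":{"type":"array","items":{"type":"number"}}},"grip_force":{"type":"number"}},"required":["moves"]}

```bash
mkdir -p pics; ls
python3 - <<'E'
from workcell import manip, cams
import cv2
for n in("scene","top"):
    p=cams.camera_params(n);print(n,p)
    cv2.imwrite(f"pics/{n}0.png",cams.camera(n)[:,:,::-1])
print(manip.get_obs())
E
```

```text
pics
scene {'fx': 508.85287024266523, 'fy': 508.85287024266523, 'cx': 323.2917600146768, 'cy': 243.28030682184095, 'xyz': array([1.03039814, 0.28900707, 0.83304177]), 'rotation': array([0.13780792, 0.3084902 , 0.86600913, 0.36860678])}
top {'fx': 449.04798060361804, 'fy': 449.04798060361804, 'cx': 315.9075730187711, 'cy': 239.29351986035158, 'xyz': array([ 0.41480055, -0.13494985,  0.94841939]), 'rotation': array([-0.0692936 ,  0.05667901,  0.71138107, -0.69708167])}
{'clock': 0.1, 'joint_pos': array([-1.20960035,  0.33280198, -0.06467687,  1.46082902,  0.02158145,
        1.34991545, -0.08852789]), 'joint_velocities': array([ 0.0016422 , -0.00010917, -0.00115102, -0.00222828, -0.00075006,
       -0.00108731, -0.00146964]), 'tau': array([ 2.63374612e-03, -6.26752496e+01,  4.98934498e-02, -3.92429066e+01,
        1.62246666e-02,  7.08870473e-03, -6.89748981e-05]), 'position': array([0.23391345, 0.57922238, 0.23061314]), 'ee_rot': array([ 8.28997915e-01,  5.59251339e-01, -5.08735647e-04,  3.71092526e-04]), 'ft_force': array([ 0.22941967, -0.21479033,  0.3113974 ]), 'torque': array([-0.03944368, -0.02161349,  0.01509537]), 'grip_width': 0.9982482160895789}
```

View pics/top0.png

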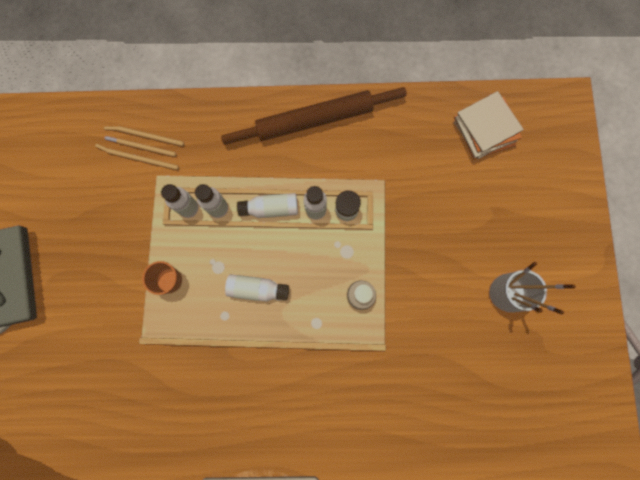

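View pics/scene0.png

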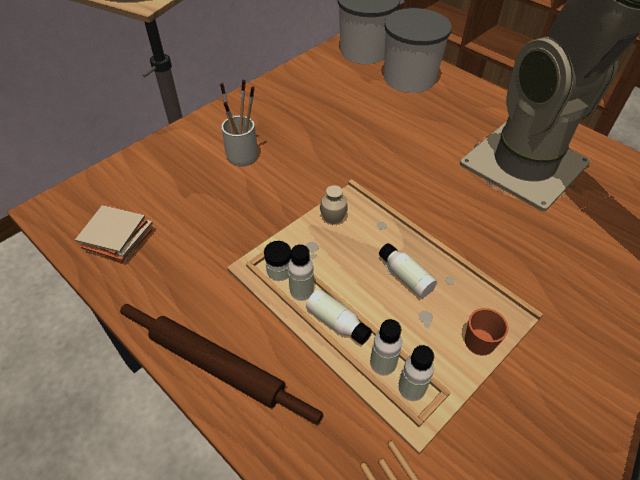

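Top view: lying bottle in the lane has its cap at (243,208) and base at about (297,206), so it is tipped_a. The front one has its cap at (283,292) and base at (228,287), so it is tipped_b. Standing bottles are at about (175,200), (208,200) and (315,200), the jar at (347,205), the cup at (163,278) and the vase at (362,295). I'll zoom in for exact pixels.

```bash
cat > h.py <<'E'
import numpy as np, cv2
from scipy.spatial.transform import Rotation as R
from workcell import manip, cams
def ray(n,uv):
    p=cams.camera_params(n); d=np.array([(uv[0]-p['cx'])/p['fx'],-(uv[1]-p['cy'])/p['fy'],-1.])
    return np.array(p['xyz']),R.from_quat(p['rotation']).apply(d)
def onz(n,uv,z):
    o,d=ray(n,uv); return o+d*(z-o[2])/d[2]
def proj(n,X):
    p=cams.camera_params(n); c=R.from_quat(p['rotation']).inv().apply(np.array(X)-p['xyz'])
    return np.array([p['cx']-p['fx']*c[0]/c[2],p['cy']+p['fy']*c[1]/c[2]])
def tri(u1,u2):
    (a,d),(b,e)=ray("scene",u1),ray("top",u2)
    s=np.linalg.lstsq(np.c_[d,-e],b-a,rcond=None)[0]; p,q=a+s[0]*d,b+s[1]*e
    return (p+q)/2,np.linalg.norm(p-q)
E
python3 - <<'E'
import cv2,numpy as np
from h import *
for n in("top","scene"):
    im=cv2.imread(f"pics/{n}0.png");m=(im.max(2)<60).astype(np.uint8)
    k,l,s,c=cv2.connectedComponentsWithStats(m)
    print(n,[(tuple(c[i].round(1)),tuple(s[i])) for i in range(1,k) if 60<s[i,4]<1500])
im=cv2.imread("pics/top0.png")[165:355,138:395]
cv2.imwrite("pics/c.png",cv2.resize(im,None,fx=3,fy=3,interpolation=cv2.INTER_CUBIC))
E
```

```text
top [((np.float64(174.8), np.float64(196.4)), (np.int32(167), np.int32(189), np.int32(13), np.int32(13), np.int32(63))), ((np.float64(28.3), np.float64(272.7)), (np.int32(21), np.int32(227), np.int32(15), np.int32(93), np.int32(502)))]
scene [((np.float64(392.1), np.float64(7.5)), (np.int32(337), np.int32(0), np.int32(103), np.int32(17), np.int32(519))), ((np.float64(414.9), np.float64(38.9)), (np.int32(384), np.int32(25), np.int32(67), np.int32(20), np.int32(281))), ((np.float64(545.7), np.float64(126.3)), (np.int32(527), np.int32(87), np.int32(44), np.int32(65), np.int32(274))), ((np.float64(7.5), np.float64(227.7)), (np.int32(0), np.int32(216), np.int32(21), np.int32(26), np.int32(333))), ((np.float64(136.2), np.float64(242.8)), (np.int32(123), np.int32(223), np.int32(29), np.int32(38), np.int32(107))), ((np.float64(285.3), np.float64(254.1)), (np.int32(264), np.int32(241), np.int32(45), np.int32(26), np.int32(894))), ((np.float64(386.2), np.float64(251.2)), (np.int32(379), np.int32(244), np.int32(18), np.int32(18), np.int32(163))), ((np.float64(139.4), np.float64(312.1)), (np.int32(124), np.int32(304), np.int32(32), np.int32(18), np.int32(77))), ((np.float64(120.7), np.float64(347.9)), (np.int32(90), np.int32(307), np.int32(52), np.int32(66), np.int32(490))), ((np.float64(389.7), np.float64(331.1)), (np.int32(379), np.int32(319), np.int32(22), np.int32(25), np.int32(406))), ((np.float64(361.0), np.float64(333.3)), (np.int32(351), np.int32(323), np.int32(21), np.int32(22), np.int32(284))), ((np.float64(468.1), np.float64(336.6)), (np.int32(465), np.int32(326), np.int32(8), np.int32(23), np.int32(104))), ((np.float64(421.8), np.float64(357.6)), (np.int32(411), np.int32(345), np.int32(23), np.int32(26), np.int32(443))), ((np.float64(636.4), np.float64(466.0)), (np.int32(631), np.int32(441), np.int32(9), np.int32(39), np.int32(187)))]
```

View pics/c.png

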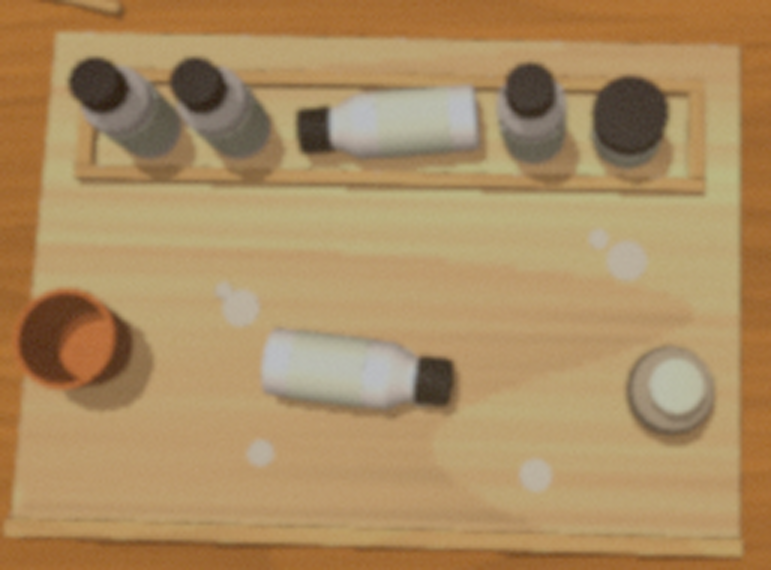

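Run:
```python
from h import *
np.set_printoptions(precision=4,suppress=True)
P={'TL':(56,32,.012),'TR':(740,46,.012),'BL':(5,534,.0),'BR':(741,554,.0),
'railTL':(80,66,.022),'railTR':(704,78,.022),'railBL':(77,178,.022),'railBR':(704,188,.022),
'b1':(99,84,.137),'b2':(200,85,.137),'b3':(531,90,.137),'jar':(629,112,.078),
'a_cap':(298,131,.035),'a_base':(477,120,.035),'b_base':(263,366,.035),'b_cap':(454,382,.035),'cup':(68,338,.074),'vase':(677,385,.092)}
W={}
for k,(x,y,z) in P.items():
    W[k]=onz("top",((x+.5)/3-.5+138,(y+.5)/3-.5+165),z); print(k,W[k])
c=lambda a,b:np.linalg.norm(W[a]-W[b])
print(c('railTL','railTR'),c('railBL','railBR'),c('railTL','railBL'),c('a_cap','a_base'),c('b_cap','b_base'),c('TL','TR'))
d=W['railTL']-W['railTR']+W['railBL']-W['railBR'];y=d/np.linalg.norm(d);x=np.array([y[1],-y[0],0])
o=np.mean([W[k] for k in W if 'rail' in k],0)
print('lane',o,'yaw',np.degrees(np.arctan2(-y[0],y[1])))
for k in W: print(k,(W[k]-o)@x,(W[k]-o)@y)
# scene cap-blobs of standing caps cross-check
for k in('b1','b2','b3','jar','a_cap','b_cap','b_base','railTL','railBR'):print(k,proj("scene",W[k]))
```

```text
TL [0.7339 0.2272 0.012 ]
TR [ 0.7109 -0.2703  0.012 ]
BL [0.376  0.2511 0.    ]
BR [ 0.3537 -0.2562  0.    ]
railTL [0.7045 0.2048 0.022 ]
railTR [ 0.6847 -0.2422  0.022 ]
railBL [0.6222 0.2035 0.022 ]
railBR [ 0.6049 -0.239   0.022 ]
b1 [0.6565 0.1501 0.137 ]
b2 [0.6543 0.0864 0.137 ]
b3 [ 0.6461 -0.121   0.137 ]
jar [ 0.6462 -0.185   0.078 ]
a_cap [0.6494 0.0444 0.035 ]
a_base [ 0.6544 -0.0811  0.035 ]
b_base [0.4857 0.0662 0.035 ]
b_cap [ 0.4724 -0.0636  0.035 ]
cup [0.5035 0.186  0.074 ]
vase [ 0.4641 -0.2089  0.092 ]
0.44748592319959485 0.4428336863228223 0.08237748975263658 0.1256253030161943 0.13042449488282865 0.4980037405707016
lane [ 0.6541 -0.0182  0.022 ] yaw -2.3853696130120183
TL 0.06953266066064695 0.24853207818003764
TR 0.06726569630833022 -0.2494665026362495
BL -0.28906110011311426 0.2575426544955666
BR -0.29019679035319745 -0.25032857192134667
railTL 0.04112106658933163 0.22493931659974248
railTR 0.03993137234783564 -0.22254502512564733
railBL -0.041121066589331796 0.22021889838005762
railBR -0.03993137234783581 -0.2226131898541528
b1 -0.004570603208742832 0.16830995812892774
b2 -0.004108867249587549 0.10452168962438155
b3 -0.003717348341944291 -0.1030735161191375
jar -0.0009615324456955751 -0.16696354226873664
a_cap -0.007292496811790492 0.06235554338581532
a_base 0.0028959776649503596 -0.06285592472213171
b_base -0.17173817354270207 0.07728291559657204
b_cap -0.1797015174946015 -0.05289824286556773
cup -0.15893271609162404 0.19772059329185535
vase -0.181904826761724 -0.1984679062697418
b1 [422.0772 349.488 ]
b2 [390.1741 323.1072]
b3 [300.9642 248.6131]
jar [277.9204 249.8783]
a_cap [366.8827 336.6761]
b_cap [383.223  247.7252]
b_base [431.6638 288.6671]
railTL [420.0974 424.6099]
railBR [276.201  241.4824]
```

```bash
cat >> h.py <<'E'
O=np.array([.6541,-.0182]);C,S=np.cos(np.radians(-2.39)),np.sin(np.radians(-2.39))
def lane(x,y): return O+x*np.array([C,S])+y*np.array([-S,C])
def pose(x,y,z,yaw,tilt):   # tool x at yaw (deg), tilt>0: fingertips lean to +y
    return np.array([x,y,z]),R.from_euler('z',yaw,degrees=True)*R.from_euler('x',180+tilt,degrees=True)
def rel(P,frm=None):
    o=manip.get_obs(); p0,r0=frm or (o['position'],R.from_quat(o['ee_rot']))
    p,r=P
    return (r0.inv()*r).as_rotvec(degrees=True).round(1),r0.inv().apply(p-p0).round(4)
def grasp(x,y,z,yaw,tilt,s): # TCP pose with point (x,y,z) s behind TCP
    p,r=pose(x,y,z,yaw,tilt); return p+s*r.apply([0,0,1]),r
E
python3 - <<'E'
from h import *
c=lane(-.0063,.050);print(c)
g=grasp(c[0],c[1],.035,2.3,20,.012)
up=(g[0]+[0,-.0,.17],g[1])
print(g[0]);print(rel(up)); print(rel(g,up))
E
```

```text
[0.64989054 0.03201922]
[0.64972583 0.03612016 0.02372369]
(array([17.8, 11.5, 65. ]), array([-0.3478,  0.5889,  0.0374]))
(array([0., 0., 0.]), array([-0.    ,  0.0581,  0.1597]))
```

>>> move_arm(moves=[[17.8,11.5,65,-0.348,0.589,0.037,0.06],[17.8,11.5,65,-0.348,0.589,0.037,0.06],[17.8,11.5,65,-0.348,0.589,0.037,0.06],[17.8,11.5,65,-0.348,0.589,0.037,0.06],[17.8,11.5,65,-0.348,0.589,0.037,0.06],[17.8,11.5,65,-0.348,0.589,0.037,0.06],[17.8,11.5,65,-0.348,0.589,0.037,0.06],[17.8,11.5,65,-0.348,0.589,0.037,0.06],[17.8,11.5,65,-0.348,0.589,0.037,0.06],[17.8,11.5,65,-0.348,0.589,0.037,0.06]], grip_force=20)

```text
clock: 1.1
position: [0.5381, 0.181, 0.2043]
ee_rot: [0.984, 0.02, -0.003, -0.174]
ft_force: [1.5, 0.2, 1.4]
grip_width: 0.707
```

```bash
cat > up.py <<'E'
from h import *
c=lane(-.0063,.050)
g=grasp(c[0],c[1],.035,2.3,20,.012)
print(rel((g[0]+[0,0,.17],g[1])),rel(g))
E
python3 up.py
```

```text
(array([-0.1, -0. , -0. ]), array([ 0.1058,  0.1438, -0.0413])) (array([-0.1, -0. , -0. ]), array([0.1057, 0.2022, 0.1184]))
```

>>> move_arm(moves=[[0,0,0,0.106,0.144,-0.041,0.06],[0,0,0,0.106,0.144,-0.041,0.06],[0,0,0,0.106,0.144,-0.041,0.06],[0,0,0,0.106,0.144,-0.041,0.06],[0,0,0,0.106,0.144,-0.041,0.06],[0,0,0,0.106,0.144,-0.041,0.06],[0,0,0,0.106,0.144,-0.041,0.06]])

```text
clock: 1.8
position: [0.6489, 0.0395, 0.1933]
ee_rot: [0.984, 0.02, -0.004, -0.175]
ft_force: [0.2, 0.9, 0.3]
grip_width: 0.7
```

```bash
python3 up.py; python3 -c "
from h import *
cv2.imwrite('pics/s1.png',cams.camera('scene')[150:470,180:560,::-1])"
```

```text
(array([-0.1,  0.1,  0.1]), array([ 0.0007,  0.0031, -0.0016])) (array([-0.1,  0.1,  0.1]), array([0.0007, 0.0615, 0.158 ]))
```

View pics/s1.png

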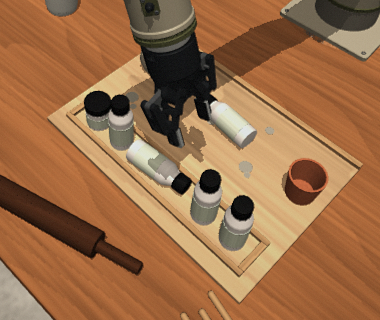

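The gripper hangs above the lane bottle, tilted, with the jaws across the lane. The lying cap is at crop (180,184). Descending.

>>> move_arm(moves=[[0,0,0,0.0005,0.02,0.05,0.06],[0,0,0,0.0005,0.038,0.1,0.06],[0,0,0,0.0005,0.05,0.13,0.06],[0,0,0,0.0005,0.05,0.13,0.06],[0,0,0,0.0005,0.05,0.13,0.06],[0,0,0,0.0005,0.05,0.13,0.06]])

```text
clock: 2.45
position: [0.6517, 0.0362, 0.0574]
ee_rot: [0.984, 0.02, -0.001, -0.174]
ft_force: [1.3, -0.7, 1.9]
grip_width: 0.704
```

```bash
python3 up.py
```

```text
(array([-0.1, -0.2,  0.1]), array([-0.0014, -0.0468, -0.1281])) (array([-0.1, -0.2,  0.1]), array([-0.0021,  0.0116,  0.0316]))
```

>>> move_arm(moves=[[0,0,0,-0.001,0.006,0.016,0.06],[0,0,0,-0.002,0.0115,0.0315,0.06],[0,0,0,-0.002,0.0115,0.0315,0.06],[0,0,0,-0.002,0.0115,0.0315,0.06],[0,0,0,-0.002,0.0115,0.0315,0.06]])

```text
clock: 2.95
position: [0.6477, 0.0357, 0.0202]
ee_rot: [0.985, 0.02, -0.004, -0.174]
ft_force: [-0.4, -0.1, 1.0]
grip_width: 0.704
```

```bash
python3 up.py; python3 -c "
from h import *
cv2.imwrite('pics/s2.png',cv2.resize(cams.camera('scene')[240:420,260:500,::-1],None,fx=3,fy=3,interpolation=cv2.INTER_CUBIC))"
```

```text
(array([-0.1,  0. , -0. ]), array([ 0.0019, -0.0598, -0.1629])) (array([-0.1,  0. , -0. ]), array([ 0.0021, -0.0015, -0.0032]))
```

View pics/s2.png

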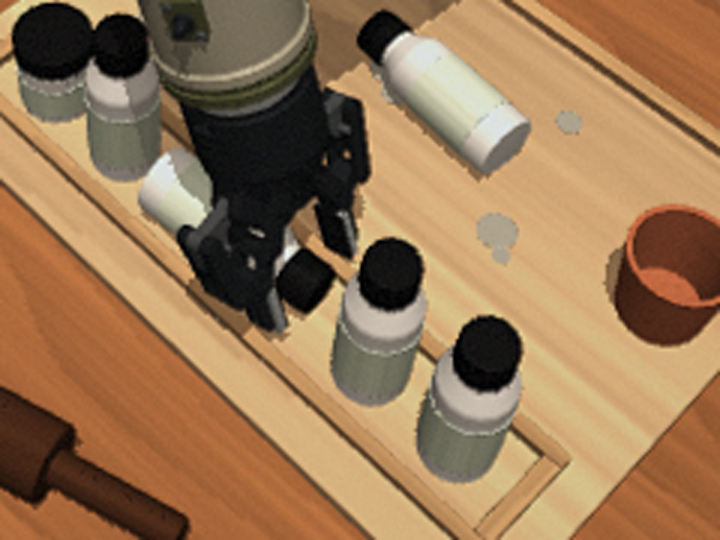

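The fingers straddle the cap, tips just above the rails. I'll raise slightly and close.

>>> move_arm(moves=[[0,0,0,0.002,-0.002,-0.005,0.06],[0,0,0,0.002,-0.002,-0.005,0.045],[0,0,0,0.002,-0.002,-0.005,0.025],[0,0,0,0.002,-0.002,-0.005,0.025],[0,0,0,0.002,-0.002,-0.005,0.025],[0,0,0,0.002,-0.002,-0.005,0.025],[0,0,0,0.002,-0.002,-0.005,0.025],[0,0,0,0.002,-0.002,-0.005,0.025]], grip_force=20)

```text
clock: 3.8
position: [0.6502, 0.0361, 0.0262]
ee_rot: [0.984, 0.02, -0.003, -0.174]
ft_force: [0.3, -0.1, 3.9]
grip_width: 0.363
```

Run:
```python
from h import *
c=lane(-.004,.046)
for z,t in((.06,23),(.085,26),(.108,30)): print(z,*rel(grasp(c[0],c[1],z,2.3,t,.0094)))
```

```text
0.06 [ 2.9 -0.   0. ] [ 0.0015 -0.0044 -0.0252]
0.085 [ 5.9 -0.   0. ] [ 0.0016 -0.0134 -0.0487]
0.108 [ 9.9 -0.   0. ] [ 0.0016 -0.022  -0.0704]
```

>>> move_arm(moves=[[1,0,0,0.0005,-0.0015,-0.0084,0.025],[2,0,0,0.001,-0.003,-0.0168,0.025],[3,0,0,0.0015,-0.0044,-0.0252,0.025],[4,0,0,0.0015,-0.0074,-0.033,0.025],[5,0,0,0.0015,-0.0104,-0.041,0.025],[6,0,0,0.0015,-0.0134,-0.0487,0.025],[7.5,0,0,0.0015,-0.016,-0.056,0.025],[9,0,0,0.0015,-0.019,-0.063,0.025],[10,0,0,0.0015,-0.022,-0.07,0.025],[10,0,0,0.0015,-0.022,-0.07,0.025]])

```text
clock: 4.8
position: [0.6521, 0.0318, 0.1002]
ee_rot: [0.966, 0.019, -0.005, -0.26]
ft_force: [0.5, -0.4, -1.1]
grip_width: 0.369
```

```bash
python3 -c "
from h import *
cv2.imwrite('pics/s3.png',cv2.resize(cams.camera('scene')[240:420,260:500,::-1],None,fx=3,fy=3,interpolation=cv2.INTER_CUBIC))"
```

```text
(no output)
```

View pics/s3.png

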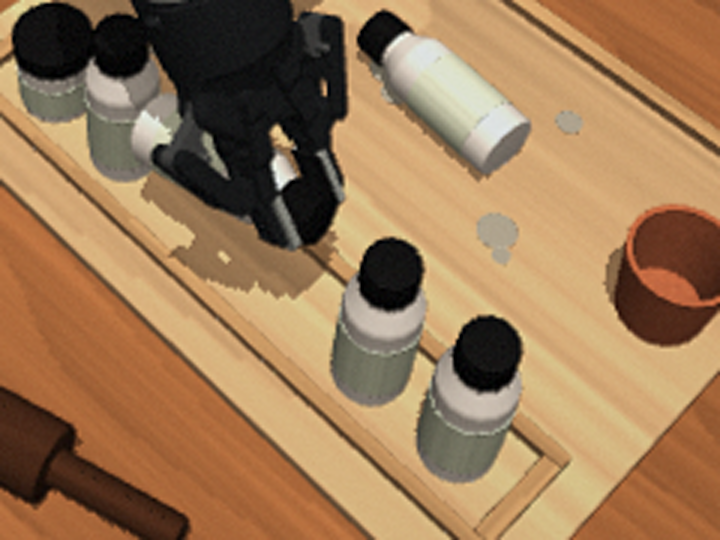

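The 20 N grip is stiff: the bottle came up nearly level, with its base near bottle_3 at crop (150,135). I'll ease the grip so that it swings down.

>>> move_arm(moves=[[0,0,0,0,-0.004,0.0,0.025],[0,0,0,0,-0.006,0.0,0.025],[0,0,0,0,-0.006,0.0,0.025]], grip_force=13)

```text
clock: 5.15
position: [0.6514, 0.0389, 0.1024]
ee_rot: [0.966, 0.02, -0.005, -0.259]
ft_force: [0.1, -1.0, -2.6]
grip_width: 0.361
```

>>> move_arm(moves=[[0,0,0,0,0,0.0,0.025],[0,0,0,0,0,0.0,0.025],[0,0,0,0,0,0.0,0.025]], grip_force=8)

```text
clock: 5.45
position: [0.6514, 0.0378, 0.1022]
ee_rot: [0.966, 0.019, -0.005, -0.259]
ft_force: [-0.3, -0.3, -1.8]
grip_width: 0.369
```

```bash
python3 -c "
from h import *
print(manip.get_obs()['ft_force'],manip.get_obs()['position'])
cv2.imwrite('pics/s4.png',cv2.resize(cams.camera('scene')[240:420,260:500,::-1],None,fx=3,fy=3,interpolation=cv2.INTER_CUBIC))"
```

```text
[-0.30347427 -0.27674125 -1.78628368] [0.65141405 0.03780018 0.10221219]
```

View pics/s4.png

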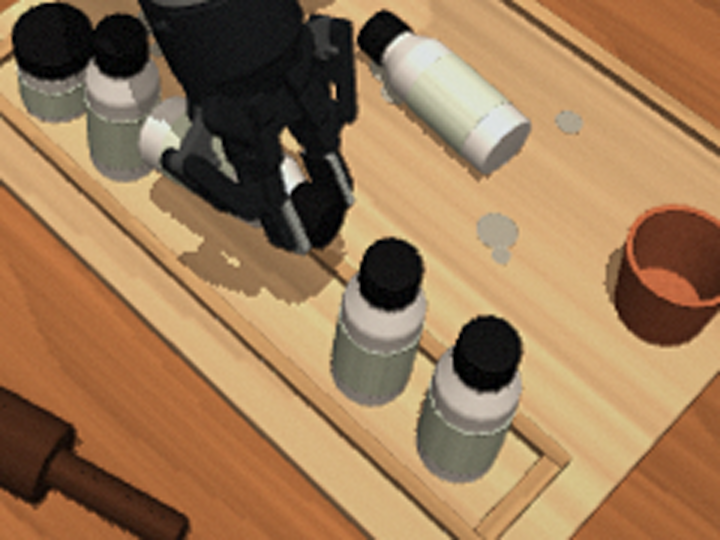

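The bottle is still held nearly level at 8 N, base at crop (160,140). I'll lower it near the floor, ease the grip further, then swing it up there, where nothing can drop.

Run:
```python
from h import *
c=lane(-.004,.050)
for z,t in((.080,30),(.062,30)): print(z,*rel(grasp(c[0],c[1],z,2.3,t,.0094)))
```

```text
0.08 [-0.1 -0.  -0. ] [0.0005 0.0162 0.0257]
0.062 [-0.1 -0.  -0. ] [0.0005 0.0253 0.0413]
```

>>> move_arm(moves=[[0,0,0,0,0.006,0.009,0.025],[0,0,0,0,0.012,0.018,0.025],[0,0,0,0,0.016,0.026,0.025],[0,0,0,0,0.021,0.033,0.025],[0,0,0,0,0.025,0.041,0.025],[0,0,0,0,0.025,0.041,0.025],[0,0,0,0,0.025,0.041,0.025]])

```text
clock: 6.2
position: [0.6515, 0.0369, 0.0542]
ee_rot: [0.966, 0.019, -0.005, -0.259]
ft_force: [0.6, -0.0, -1.7]
grip_width: 0.364
```

>>> move_arm(moves=[[0,0,0,0,0,0,0.025],[0,0,0,0,0,0,0.025],[0,0,0,0,0,0,0.025],[0,0,0,0,0,0,0.025]], grip_force=5)

```text
clock: 6.6
position: [0.6516, 0.0368, 0.0546]
ee_rot: [0.966, 0.02, -0.005, -0.259]
ft_force: [-0.0, -0.3, -1.3]
grip_width: 0.368
```

Run:
```python
from h import *
c=lane(-.004,.048)
for z,t in((.076,30),(.090,32),(.104,34),(.118,36)): print(z,*rel(grasp(c[0],c[1],z,2.3,t,.0094)))
```

```text
0.076 [-0.1 -0.   0. ] [ 0.0002 -0.0048 -0.0126]
0.09 [ 1.9 -0.   0. ] [ 0.0002 -0.0121 -0.0247]
0.104 [ 3.9 -0.   0. ] [ 0.0002 -0.0194 -0.0369]
0.118 [ 5.9 -0.   0. ] [ 0.0002 -0.0268 -0.049 ]
```

>>> move_arm(moves=[[0,0,0,0,-0.002,-0.006,0.025],[0,0,0,0,-0.005,-0.0125,0.025],[1,0,0,0,-0.0085,-0.0185,0.025],[2,0,0,0,-0.012,-0.0245,0.025],[3,0,0,0,-0.0155,-0.0305,0.025],[4,0,0,0,-0.0195,-0.037,0.025],[4,0,0,0,-0.0195,-0.037,0.025]])

```text
clock: 7.3
position: [0.652, 0.0342, 0.0971]
ee_rot: [0.956, 0.019, -0.005, -0.293]
ft_force: [-0.8, 0.3, -1.9]
grip_width: 0.365
```

```bash
python3 -c "
from h import *
print(manip.get_obs()['ft_force'],manip.get_obs()['position'])
cv2.imwrite('pics/s5.png',cv2.resize(cams.camera('scene')[240:420,260:500,::-1],None,fx=3,fy=3,interpolation=cv2.INTER_CUBIC))"
```

```text
[-0.76066801  0.29415564 -1.94625646] [0.65202527 0.03416992 0.09707576]
```

View pics/s5.png

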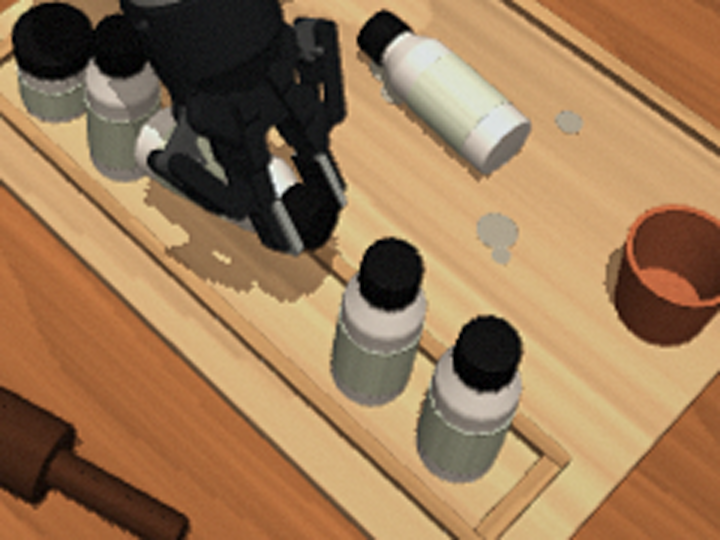

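The bottle stays rigid in the pads even at a 5 N command, base still at crop (150,140), so the grip seems to have a floor. I'll carry it to the open front, lay it down, regrip with the tool leaning the other way, and turn the whole tool through 90°.

Run:
```python
from h import *
c=lane(-.10,-.03)
A=grasp(*lane(-.004,.045),.15,-2.4,34,.0094);B=grasp(*c,.12,-2.4,20,.0094)
print(rel(A),rel(B))
print(rel(grasp(*c,.05,-2.4,20,.0094),B),rel(grasp(*c,.036,-2.4,20,.0094),B))
```

```text
(array([-0.1,  2.6,  3.9]), array([ 0.0003, -0.0237, -0.0393])) (array([-14.1,   2.1,   4.2]), array([-0.1016,  0.0509, -0.0522]))
(array([0., 0., 0.]), array([0.    , 0.0239, 0.0658])) (array([0., 0., 0.]), array([0.    , 0.0287, 0.0789]))
```

>>> move_arm(moves=[[0,2,3,0,-0.0237,-0.0393,0.025],[0,2.6,3.9,0,-0.0237,-0.0393,0.025],[-3,2.5,4,-0.03,-0.005,-0.043,0.025],[-8,2.4,4,-0.06,0.015,-0.047,0.025],[-14,2.1,4.2,-0.1016,0.051,-0.0522,0.025],[-14,2.1,4.2,-0.1016,0.051,-0.0522,0.025],[-14,2.1,4.2,-0.1016,0.051,-0.0522,0.025],[-14,2.1,4.2,-0.1016,0.051,-0.0522,0.025]], grip_force=20)

```text
clock: 8.15
position: [0.5538, -0.0396, 0.1111]
ee_rot: [0.984, -0.02, 0.004, -0.175]
ft_force: [-0.1, 0.3, -1.7]
grip_width: 0.368
```

Run:
```python
from h import *
c=lane(-.10,-.03)
for z in(.08,.05,.036):print(rel(grasp(*c,z,-2.4,20,.0094)))
cv2.imwrite('pics/s6.png',cv2.resize(cams.camera('scene')[130:400,200:560,::-1],None,fx=2,fy=2,interpolation=cv2.INTER_CUBIC))
```

```text
(array([-0.1,  0. ,  0.1]), array([-0.0007,  0.0149,  0.0371]))
(array([-0.1,  0. ,  0.1]), array([-0.0007,  0.0252,  0.0653]))
(array([-0.1,  0. ,  0.1]), array([-0.0007,  0.03  ,  0.0784]))
```

View pics/s6.png

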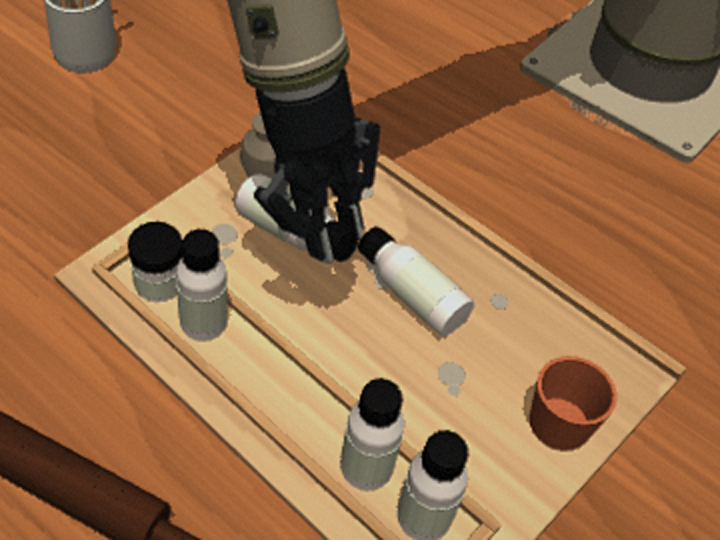

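The bottle hangs roughly level over the open front, cap at (340,238), base at (250,200), with room on all sides. Laying it down.

>>> move_arm(moves=[[0,0,0,0,0.0075,0.019,0.025],[0,0,0,0,0.015,0.037,0.025],[0,0,0,0,0.02,0.051,0.025],[0,0,0,0,0.0225,0.058,0.025],[0,0,0,0,0.025,0.065,0.025],[0,0,0,0,0.0265,0.069,0.025],[0,0,0,0,0.028,0.073,0.025],[0,0,0,0,0.029,0.0765,0.025],[0,0,0,0,0.029,0.0765,0.025]])

```text
clock: 9.1
position: [0.5529, -0.0414, 0.0288]
ee_rot: [0.985, -0.02, 0.003, -0.174]
ft_force: [-0.3, 1.0, 1.2]
grip_width: 0.366
```

Run:
```python
from h import *
c=lane(-.10,-.03)
print(rel(grasp(*c,.035,-2.4,20,.0094)),manip.get_obs()['position'],manip.get_obs()['ft_force'])
```

```text
(array([-0.,  0.,  0.]), array([0.0001, 0.0003, 0.0027])) [ 0.55293795 -0.04138882  0.0288174 ] [-0.29198619  1.03454433  1.15321577]
```

>>> move_arm(moves=[[0,0,0,0,0,0.0025,0.025],[0,0,0,0,0,0.0025,0.04],[0,0,0,0,0,0.0025,0.06],[0,0,0,0,0,0.0025,0.06],[0,0,0,0,0,-0.03,0.06],[0,0,0,0,0,-0.07,0.06],[0,0,0,0,-0.02,-0.1,0.06],[0,0,0,0,-0.04,-0.12,0.06],[0,0,0,0,-0.04,-0.12,0.06]])

```text
clock: 10.0
position: [0.5547, -0.0439, 0.1593]
ee_rot: [0.984, -0.019, 0.006, -0.174]
ft_force: [-0.1, -0.6, -0.3]
grip_width: 0.703
```

```bash
cat > ap.py <<'E'
from h import *
import sys
a=[float(v) for v in sys.argv[1:]]  # lane x, y, tilt, yaw, s, backoff
p,r=grasp(*lane(a[0],a[1]),.035,a[3],a[2],a[4])
back=(p-a[5]*r.apply([0,0,1]),r)
print('back',*rel(back),'final',*rel((p,r)))
E
python3 ap.py -.10 -.03 -45 -2.4 .011 .1
python3 - <<'E'
from h import *
im=cams.camera("top"); cv2.imwrite("pics/t2.png",im[:,:,::-1])
hsv=cv2.cvtColor(im,cv2.COLOR_RGB2HSV)
m=((hsv[:,:,1]<70)&(hsv[:,:,2]>120)).astype(np.uint8)
k,l,s,c=cv2.connectedComponentsWithStats(m)
print([(c[i].round(1),s[i]) for i in range(1,k) if 200<s[i,4]<3000 and 140<c[i][0]<390 and 165<c[i][1]<350])
cv2.imwrite("pics/t2c.png",cv2.resize(im[165:355,138:395,::-1],None,fx=3,fy=3,interpolation=cv2.INTER_CUBIC))
E
```

```text
back [-65.1  -0.3   0. ] [-0.002  -0.0378  0.0792] final [-65.1  -0.3   0. ] [-0.0025  0.0529  0.1213]
[]
```

View pics/t2c.png

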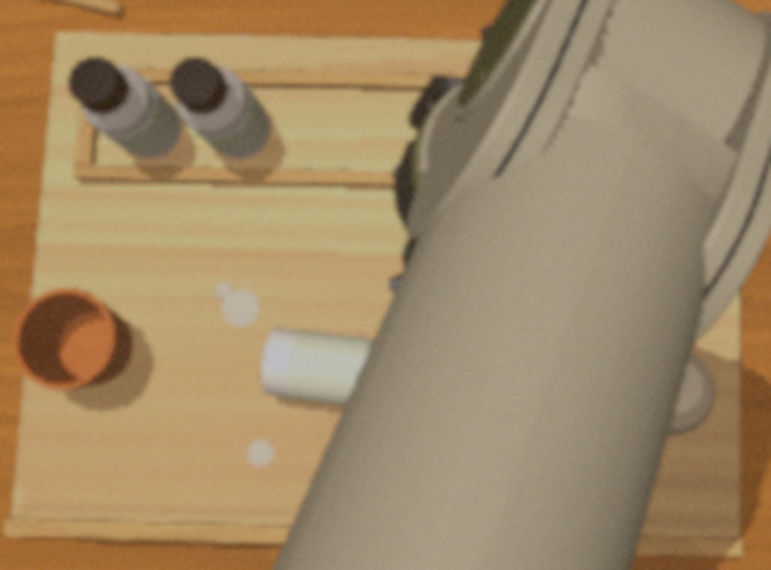

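The arm hides the moved bottle in this view; bottles at crop (99,84) and (200,85) and the front bottle are unmoved. I'll re-tilt and check with the scene camera numerically.

>>> move_arm(moves=[[-8,0,0,0,-0.01,0.0,0.06],[-16,0,0,0,-0.02,0.01,0.06],[-24,0,0,0,-0.03,0.02,0.06],[-32,0,0,-0.001,-0.038,0.03,0.06],[-40,0,0,-0.002,-0.038,0.045,0.06],[-48,0,0,-0.002,-0.038,0.06,0.06],[-57,0,0,-0.002,-0.038,0.07,0.06],[-65,0,0,-0.002,-0.038,0.079,0.06],[-65,0,0,-0.002,-0.038,0.079,0.06],[-65,0,0,-0.002,-0.038,0.079,0.06]])

```text
clock: 11.05
position: [0.5526, 0.0177, 0.0925]
ee_rot: [0.923, -0.018, -0.01, 0.383]
ft_force: [-0.4, -0.9, 0.6]
grip_width: 0.702
```

```bash
python3 ap.py -.10 -.03 -45 -2.4 .011 .1
python3 - <<'E'
from h import *
im=cams.camera("scene"); cv2.imwrite("pics/s7.png",im[:,:,::-1])
print(np.round(manip.get_obs()['joint_pos'],2))
print('proj cap ctr',proj("scene",[*lane(-.1,-.03),.035]),'capend',proj("scene",[*lane(-.1,-.018),.035]),'base',proj("scene",[*lane(-.1,-.143),.035]))
cv2.imwrite('pics/s7c.png',cv2.resize(im[130:400,200:560,::-1],None,fx=2,fy=2,interpolation=cv2.INTER_CUBIC))
E
```

```text
back [0.1 0.1 0.2] [ 0.0029  0.0029 -0.0048] final [0.1 0.1 0.2] [0.0031 0.0028 0.0952]
[-0.92  0.61  0.54  1.72  0.41  1.29 -0.64]
proj cap ctr [364.55635137 276.48515931] capend [369.12278658 280.17250576] base [323.9052956  243.65987674]
```

View pics/s7c.png

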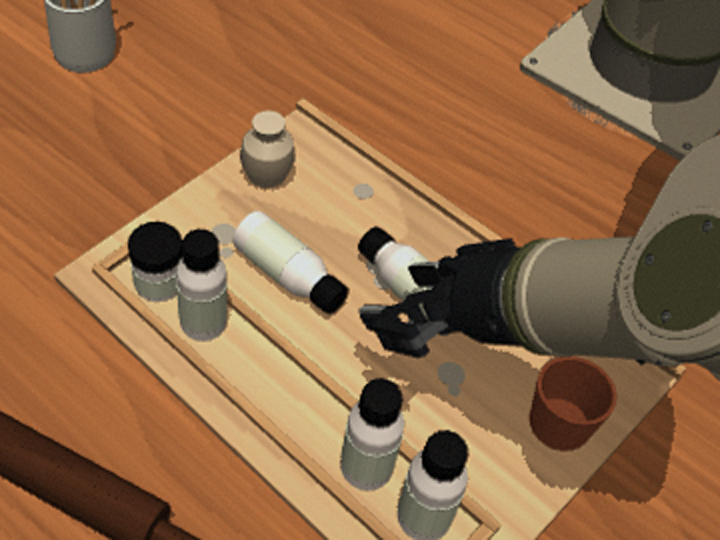

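The laid bottle's cap is at crop (329,293), i.e. full (364.5,276.5), which matches the predicted (364.6,276.5). Going in to grip it.

>>> move_arm(moves=[[0,0,0,0.003,0.003,0.03,0.06],[0,0,0,0.003,0.003,0.055,0.06],[0,0,0,0.003,0.003,0.075,0.06],[0,0,0,0.003,0.003,0.088,0.06],[0,0,0,0.003,0.003,0.095,0.06],[0,0,0,0.003,0.003,0.095,0.06],[0,0,0,0.003,0.003,0.095,0.06]])

```text
clock: 11.8
position: [0.5539, -0.0509, 0.0297]
ee_rot: [0.924, -0.019, -0.008, 0.382]
ft_force: [-0.9, -0.0, 0.2]
grip_width: 0.702
```

```bash
python3 ap.py -.10 -.03 -45 -2.4 .011 .1
```

```text
back [-0.1 -0.   0. ] [-0.0012 -0.0013 -0.0976] final [-0.1 -0.   0. ] [-0.0013 -0.0011  0.0024]
```

>>> move_arm(moves=[[0,0,0,-0.0013,-0.001,0.0024,0.045],[0,0,0,-0.0013,-0.001,0.0024,0.025],[0,0,0,-0.0013,-0.001,0.0024,0.02],[0,0,0,-0.0013,-0.001,0.0024,0.02],[0,0,0,-0.0013,-0.001,0.0024,0.02],[0,0,0,-0.0013,-0.001,0.0024,0.02],[0,0,0,-0.0013,-0.001,0.0024,0.02]], grip_force=30)

```text
clock: 12.5
position: [0.5522, -0.0522, 0.0268]
ee_rot: [0.924, -0.019, -0.008, 0.382]
ft_force: [0.7, 1.3, 2.3]
grip_width: 0.361
```

Run:
```python
from h import *
for y,z,t in((-.03,.09,-45),(-.02,.19,-45),(0,.22,0),(0.0,.21,45)):print(z,t,*rel(grasp(*lane(-.10,y),z,-2.4,t,.011)))
```

```text
0.09 -45 [-0.1 -0.   0. ] [ 0.0003  0.0389 -0.0396]
0.19 -45 [-0.1 -0.   0. ] [ 0.0003  0.1024 -0.1174]
0.22 0 [44.9  0.   0. ] [ 0.0003  0.1017 -0.156 ]
0.21 45 [89.9  0.   0. ] [ 0.0003  0.0914 -0.1567]
```

>>> move_arm(moves=[[0,0,0,0,0.015,-0.015,0.02],[0,0,0,0,0.039,-0.04,0.02],[0,0,0,0,0.06,-0.065,0.02],[0,0,0,0,0.08,-0.09,0.02],[0,0,0,0,0.102,-0.117,0.02],[8,0,0,0,0.102,-0.124,0.02],[16,0,0,0,0.102,-0.131,0.02],[24,0,0,0,0.102,-0.138,0.02],[32,0,0,0,0.102,-0.145,0.02],[40,0,0,0,0.102,-0.152,0.02]])

```text
clock: 13.5
position: [0.5538, -0.0171, 0.2073]
ee_rot: [0.999, -0.021, -0.0, 0.04]
ft_force: [1.1, 0.4, -2.0]
grip_width: 0.363
```

Run:
```python
from h import *
print(manip.get_obs()['joint_pos'].round(2))
for y,z,t in((0,.21,45),):print(z,t,*rel(grasp(*lane(-.10,y),z,-2.4,t,.011)))
```

```text
[-0.61  0.21  0.58  1.71 -0.03  1.26 -0.07]
0.21 45 [49.6 -0.1  0.1] [ 0.0002 -0.0112  0.0042]
```

>>> move_arm(moves=[[8,0,0,0,-0.002,0.001,0.02],[16,0,0,0,-0.004,0.002,0.02],[24,0,0,0,-0.006,0.003,0.02],[32,0,0,0,-0.008,0.004,0.02],[41,0,0,0,-0.01,0.004,0.02],[49.6,0,0,0,-0.011,0.004,0.02],[49.6,0,0,0,-0.011,0.004,0.02],[49.6,0,0,0,-0.011,0.004,0.02]])

```text
clock: 14.3
position: [0.5537, -0.0077, 0.2001]
ee_rot: [0.925, -0.021, 0.007, -0.378]
ft_force: [0.4, 0.4, -1.1]
grip_width: 0.359
```

Run:
```python
from h import *
o=manip.get_obs();print(o['joint_pos'].round(2),o['position'],o['ft_force'])
for y,z in((.036,.21),(.036,.14)):print(z,*rel(grasp(*lane(0,y),z,-2.4,45,.011)))
im=cams.camera("scene")
cv2.imwrite('pics/s8c.png',cv2.resize(im[70:430,160:560,::-1],None,fx=1.5,fy=1.5,interpolation=cv2.INTER_CUBIC))
# predicted pixels for upright bottle
p,r=o['position'],R.from_quat(o['ee_rot']);c=p-.011*r.apply([0,0,1])
print('cap',c,[proj("scene",c+[0,0,dz]) for dz in(.012,-.012,-.025,-.113)])
```

```text
[-0.1   0.41  0.56  1.71 -0.91  1.53  0.68] [ 0.5536956  -0.00769418  0.20009624] [ 0.419723    0.40851168 -1.05309837]
0.21 [ 0.5  0.1 -0.2] [ 0.1007 -0.0286  0.0246]
0.14 [ 0.5  0.1 -0.2] [0.1009 0.0204 0.0746]
cap [ 0.55338798 -0.01539415  0.20794582] [array([386.12633077, 219.99221953]), array([384.58763387, 229.68514753]), array([383.78198244, 234.76029991]), array([378.78854275, 266.21617104])]
```

>>> move_arm(moves=[[0.5,0,0,0.015,-0.028,0.0246,0.02],[0.5,0,0,0.035,-0.0286,0.0246,0.02],[0.5,0,0,0.055,-0.0286,0.0246,0.02],[0.5,0,0,0.075,-0.0286,0.0246,0.02],[0.5,0,0,0.09,-0.0286,0.0246,0.02],[0.5,0,0,0.101,-0.0286,0.0246,0.02],[0.5,0,0,0.101,-0.0286,0.0246,0.02],[0.5,0,0,0.101,-0.0286,0.0246,0.02]])

```text
clock: 15.15
position: [0.6564, 0.0283, 0.2047]
ee_rot: [0.923, -0.018, 0.008, -0.383]
ft_force: [0.2, -2.2, -1.7]
grip_width: 0.367
```

```bash
cat > chk.py <<'E'
from h import *
import sys
s=float(sys.argv[1])
o=manip.get_obs();im=cams.camera("scene");cv2.imwrite(sys.argv[2],im[:,:,::-1])
p,r=o['position'],R.from_quat(o['ee_rot']);c=p-s*r.apply([0,0,1])
print('tcp',p,'cap',c,'lane',(np.array([[C,S],[-S,C]])@(c[:2]-O)).round(4),'ft',o['ft_force'].round(1))
top,bot=proj("scene",c+[0,0,-.025]),proj("scene",c+[0,0,-.113]);print(top,bot)
hsv=cv2.cvtColor(im,cv2.COLOR_RGB2HSV);m=(hsv[:,:,1]<75)&(hsv[:,:,2]>85)
d=bot-top
for f in np.linspace(.05,1.35,14):
    q=top+f*d;row=int(round(q[1]));x0=int(q[0])-40
    xs=np.flatnonzero(m[row,x0:x0+80])+x0
    print(row,'pred',q[0].round(1),(xs.min(),xs.max(),(xs.min()+xs.max())/2,len(xs)) if len(xs) else None)
E
python3 chk.py .011 pics/s9.png
```

```text
tcp [0.65636953 0.02829063 0.20468006] cap [0.656063   0.02050832 0.21244805] lane [0.0003 0.0388] ft [ 0.2 -2.2 -1.7]
[359.979371   281.30151447] [356.48283021 311.52349863]
283 pred 359.8 (np.int64(356), np.int64(373), np.float64(364.5), 10)
286 pred 359.5 (np.int64(344), np.int64(373), np.float64(358.5), 30)
289 pred 359.1 (np.int64(344), np.int64(372), np.float64(358.0), 29)
292 pred 358.8 (np.int64(344), np.int64(373), np.float64(358.5), 30)
295 pred 358.4 (np.int64(344), np.int64(372), np.float64(358.0), 29)
298 pred 358.1 (np.int64(343), np.int64(371), np.float64(357.0), 29)
301 pred 357.7 (np.int64(343), np.int64(371), np.float64(357.0), 29)
304 pred 357.4 (np.int64(343), np.int64(370), np.float64(356.5), 28)
307 pred 357.0 (np.int64(343), np.int64(370), np.float64(356.5), 28)
310 pred 356.7 (np.int64(343), np.int64(369), np.float64(356.0), 27)
313 pred 356.3 (np.int64(343), np.int64(369), np.float64(356.0), 27)
316 pred 356.0 (np.int64(344), np.int64(367), np.float64(355.5), 24)
319 pred 355.6 (np.int64(347), np.int64(365), np.float64(356.0), 19)
322 pred 355.3 (np.int64(351), np.int64(361), np.float64(356.0), 11)
```

Numerically the bottle hangs upright (mid-line within 1 px of a vertical prediction) over the +y slot. Lowering.

Run:
```python
from h import *
for z in(.17,.14,.13,.124):print(z,*rel(grasp(*lane(0,.036),z,-2.4,45,.011)))
```

```text
0.17 [-0.1  0.1  0.1] [-0.0002  0.0317  0.0283]
0.14 [-0.1  0.1  0.1] [-0.0002  0.053   0.0495]
0.13 [-0.1  0.1  0.1] [-0.0002  0.0601  0.0565]
0.124 [-0.1  0.1  0.1] [-0.0002  0.0643  0.0607]
```

>>> move_arm(moves=[[0,0,0,0,0.01,0.008,0.02],[0,0,0,0,0.02,0.017,0.02],[0,0,0,0,0.0317,0.0283,0.02],[0,0,0,0,0.042,0.0385,0.02],[0,0,0,0,0.049,0.0455,0.02],[0,0,0,0,0.053,0.0495,0.02],[0,0,0,0,0.0565,0.053,0.02],[0,0,0,0,0.0587,0.0552,0.02],[0,0,0,0,0.06,0.0565,0.02],[0,0,0,0,0.06,0.0565,0.02]])

```text
clock: 16.2
position: [0.6565, 0.0245, 0.1217]
ee_rot: [0.923, -0.019, 0.008, -0.384]
ft_force: [-0.7, -0.0, -1.9]
grip_width: 0.361
```

>>> move_arm(moves=[[0,0,0,0,0.0007,0.0007,0.02],[0,0,0,0,0.0014,0.0014,0.02],[0,0,0,0,0.002,0.002,0.02],[0,0,0,0,0.002,0.002,0.02]])

```text
clock: 16.6
position: [0.6564, 0.0246, 0.1187]
ee_rot: [0.923, -0.019, 0.008, -0.384]
ft_force: [0.1, 0.2, -1.6]
grip_width: 0.363
```

```bash
python3 chk.py .011 pics/s10.png
```

```text
tcp [0.65638079 0.0245612  0.11867621] cap [0.65606222 0.01676845 0.12643325] lane [0.0005 0.035 ] ft [ 0.1  0.2 -1.6]
[354.88629496 309.57193627] [352.02084487 335.49580343]
311 pred 354.7 (np.int64(350), np.int64(367), np.float64(358.5), 9)
313 pred 354.5 (np.int64(341), np.int64(367), np.float64(354.0), 14)
316 pred 354.2 (np.int64(340), np.int64(366), np.float64(353.0), 26)
319 pred 353.9 (np.int64(340), np.int64(367), np.float64(353.5), 28)
321 pred 353.6 (np.int64(340), np.int64(366), np.float64(353.0), 27)
324 pred 353.3 (np.int64(340), np.int64(365), np.float64(352.5), 26)
326 pred 353.0 (np.int64(340), np.int64(364), np.float64(352.0), 25)
329 pred 352.7 (np.int64(340), np.int64(365), np.float64(352.5), 26)
332 pred 352.5 (np.int64(340), np.int64(378), np.float64(359.0), 27)
334 pred 352.2 (np.int64(340), np.int64(379), np.float64(359.5), 29)
337 pred 351.9 (np.int64(340), np.int64(379), np.float64(359.5), 29)
339 pred 351.6 (np.int64(341), np.int64(380), np.float64(360.5), 30)
342 pred 351.3 (np.int64(343), np.int64(384), np.float64(363.5), 31)
345 pred 351.0 (np.int64(347), np.int64(390), np.float64(368.5), 29)
```

Still hanging (-1.6 N). Continuing down in small steps until the floor takes the weight.

>>> move_arm(moves=[[0,0,0,0,0.0005,0.0005,0.02],[0,0,0,0,0.001,0.001,0.02],[0,0,0,0,0.0014,0.0014,0.02],[0,0,0,0,0.0014,0.0014,0.02]])

```text
clock: 17.05
position: [0.6568, 0.0247, 0.1179]
ee_rot: [0.923, -0.019, 0.008, -0.384]
ft_force: [-0.3, -0.3, 5.4]
grip_width: 0.361
```

>>> move_arm(moves=[[0,0,0,0,0.0005,0.0005,0.02],[0,0,0,0,0.001,0.001,0.02],[0,0,0,0,0.001,0.001,0.02]])

```text
clock: 17.35
position: [0.657, 0.0247, 0.1178]
ee_rot: [0.923, -0.019, 0.009, -0.385]
ft_force: [-3.0, -1.4, 14.0]
grip_width: 0.363
```

>>> move_arm(moves=[[0,0,0,0,-0.0009,-0.0009,0.02],[0,0,0,0,-0.0009,-0.0009,0.02],[0,0,0,0,-0.0009,-0.0009,0.034],[0,0,0,0,-0.0009,-0.0009,0.04],[0,0,0,0,-0.0009,-0.0009,0.05],[0,0,0,0,-0.0009,-0.0009,0.056],[0,0,0,0,-0.0009,-0.0009,0.056]])

```text
clock: 18.05
position: [0.6563, 0.0246, 0.1164]
ee_rot: [0.923, -0.019, 0.008, -0.384]
ft_force: [-0.3, -0.3, -0.4]
grip_width: 0.655
```

>>> move_arm(moves=[[0,0,0,0,0,-0.01,0.056],[0,0,0,0,0,-0.03,0.056],[0,0,0,0,0,-0.06,0.056],[0,0,0,0,-0.03,-0.09,0.056],[0,0,0,0,-0.07,-0.11,0.056],[0,0,0,0,-0.07,-0.11,0.056],[0,0,0,0,-0.07,-0.11,0.056]])

```text
clock: 18.75
position: [0.6555, -0.0044, 0.2452]
ee_rot: [0.923, -0.019, 0.009, -0.384]
ft_force: [-0.1, -0.6, -0.8]
grip_width: 0.654
```

```bash
cat > st.py <<'E'
from h import *
import sys
im=cams.camera("scene");cv2.imwrite(sys.argv[1],im[:,:,::-1])
hsv=cv2.cvtColor(im,cv2.COLOR_RGB2HSV);m=(hsv[:,:,1]<75)&(hsv[:,:,2]>85)
for ly in map(float,sys.argv[2:]):
    X=np.array([*lane(0,ly),.012])
    print('cap pred',proj("scene",X+[0,0,.113]))
    b=im[:,:,:].max(2)<60;u,v=proj("scene",X+[0,0,.113]).astype(int)
    ys,xs=np.nonzero(b[v-18:v+18,u-22:u+22]);print('cap blob',xs.mean()+u-22,ys.mean()+v-18,len(xs))
    for h in(.085,.07,.055,.04,.025):
        q=proj("scene",X+[0,0,h]);row=int(round(q[1]));x0=int(q[0])-22
        xs=np.flatnonzero(m[row,x0:x0+45])+x0;print(row,q[0].round(1),(xs.min(),xs.max(),(xs.min()+xs.max())/2) if len(xs) else None)
E
python3 st.py pics/s11.png .035 .1045 -.103; python3 -c "
from h import *
print(manip.get_obs())" | head -3
```

```text
cap pred [355.93436281 301.73200703]
cap blob 354.8283378746594 302.2125340599455 367
311 354.9 (np.int64(341), np.int64(366), np.float64(353.5))
315 354.4 (np.int64(340), np.int64(366), np.float64(353.0))
320 353.9 (np.int64(340), np.int64(366), np.float64(353.0))
324 353.4 (np.int64(341), np.int64(365), np.float64(353.0))
329 352.9 (np.int64(340), np.int64(365), np.float64(352.5))
cap pred [387.59979701 328.55389567]
cap blob 389.6633416458853 331.0448877805486 401
337 385.7 (np.int64(363), np.int64(400), np.float64(381.5))
342 384.8 (np.int64(373), np.int64(401), np.float64(387.0))
346 383.8 (np.int64(373), np.int64(400), np.float64(386.5))
350 382.9 (np.int64(373), np.int64(400), np.float64(386.5))
354 382.0 (np.int64(373), np.int64(398), np.float64(385.5))
cap pred [299.59911863 254.01380312]
cap blob 295.45696202531644 251.22405063291137 790
264 300.0 (np.int64(287), np.int64(312), np.float64(299.5))
269 300.2 (np.int64(278), np.int64(312), np.float64(295.0))
273 300.4 (np.int64(278), np.int64(312), np.float64(295.0))
278 300.6 (np.int64(278), np.int64(312), np.float64(295.0))
283 300.7 (np.int64(289), np.int64(312), np.float64(300.5))
{'clock': 18.8, 'joint_pos': array([-0.06225582,  0.57417475,  0.53186189,  1.39824414, -0.98828938,
        1.6405077 ,  0.54356357]), 'joint_velocities': array([ 0.00350762,  0.02340416, -0.00335459,  0.01924751,  0.00134456,
       -0.00183135,  0.00154402]), 'tau': array([-3.66661660e-01, -7.28540254e+01,  1.03311378e+01, -3.66784179e+01,
```

tipped_a now stands free at lane y ≈ 0.034, and bottle_2 and bottle_3 are unmoved. Now tipped_b: first move it, level, to the same clear spot.

Run:
```python
from h import *
t=onz("scene",(386.2,251.2),.035);print('scene cap',t)
b=np.array([.4857,.0662]);c=np.array([.4724,-.0636]);u=(c-b)/np.linalg.norm(c-b)
k=b+.113*u;print('top est',k,'lane',np.array([[C,S],[-S,C]])@(k-O))
G=grasp(*k,.035,-5.8,0,.012)
print('up',*rel((G[0]+[0,0,.16],G[1])),'down',*rel(G,(G[0]+[0,0,.16],G[1])))
```

```text
scene cap [ 0.47514462 -0.05356109  0.035     ]
top est [ 0.47418173 -0.04621143] lane [-0.17859366 -0.03548988]
up [-45.1   1.4   3.2] [-0.179   0.0779  0.008 ] down [0. 0. 0.] [ 0.   -0.    0.16]
```

>>> move_arm(moves=[[-8,0,1,-0.01,0.01,-0.02,0.06],[-16,0,1,-0.03,0.02,-0.02,0.06],[-24,1,2,-0.06,0.04,-0.01,0.06],[-32,1,2,-0.1,0.06,0,0.06],[-40,1.4,3,-0.14,0.08,0.006,0.06],[-45,1.4,3.2,-0.179,0.08,0.008,0.06],[-45,1.4,3.2,-0.179,0.08,0.008,0.06],[-45,1.4,3.2,-0.179,0.08,0.008,0.06],[-45,1.4,3.2,-0.179,0.08,0.008,0.06]])

```text
clock: 19.7
position: [0.4748, -0.0479, 0.1814]
ee_rot: [0.999, -0.051, 0.0, -0.001]
ft_force: [-0.4, 0.9, 0.8]
grip_width: 0.704
```

Run:
```python
from h import *
G=grasp(.474,-.0487,.035,-5.8,0,.012)
print(*rel((G[0]+[0,0,.03],G[1])),*rel(G))
```

```text
[-0.1 -0.  -0. ] [-0.0008  0.0012  0.1284] [-0.1 -0.  -0. ] [-0.0008  0.0012  0.1584]
```

>>> move_arm(moves=[[0,0,0,0,0.001,0.05,0.06],[0,0,0,0,0.001,0.1,0.06],[0,0,0,0,0.001,0.13,0.06],[0,0,0,0,0.001,0.15,0.06],[0,0,0,0,0.001,0.157,0.06],[0,0,0,0,0.001,0.157,0.06],[0,0,0,0,0.001,0.157,0.03],[0,0,0,0,0.001,0.157,0.02],[0,0,0,0,0.001,0.157,0.02],[0,0,0,0,0.001,0.157,0.02]])

```text
clock: 20.7
position: [0.4753, -0.0481, 0.0255]
ee_rot: [0.999, -0.05, 0.001, -0.001]
ft_force: [-0.0, -2.6, 5.3]
grip_width: 0.361
```

>>> move_arm(moves=[[0,0,0,0,0,0,0.02],[0,0,0,0,0,0,0.02],[0,0,0,0,0,0,0.02]])

```text
clock: 21.0
position: [0.4753, -0.0481, 0.0255]
ee_rot: [0.999, -0.051, 0.001, -0.001]
ft_force: [0.8, -2.1, 6.1]
grip_width: 0.361
```

Run:
```python
from h import *
c=lane(-.1,.03)
for x,y,z in((.474,-.0487,.085),(*c,.085),(*c,.037)):print(*rel(grasp(x,y,z,-5.8 if x==.474 else -2.4,0,.0095)))
```

```text
[-0.2 -0.1  0. ] [-0.0011  0.0006 -0.05  ]
[-0.2 -0.2 -3.4] [ 0.0734 -0.072  -0.0496]
[-0.2 -0.2 -3.4] [ 0.0733 -0.0718 -0.0016]
```

>>> move_arm(moves=[[0,0,0,0,0,-0.015,0.02],[0,0,0,0,0,-0.035,0.02],[0,0,-1,0.02,-0.02,-0.05,0.02],[0,0,-2,0.04,-0.04,-0.05,0.02],[0,0,-3,0.06,-0.058,-0.05,0.02],[0,0,-3.4,0.073,-0.072,-0.045,0.02],[0,0,-3.4,0.073,-0.072,-0.025,0.02],[0,0,-3.4,0.073,-0.072,-0.01,0.02],[0,0,-3.4,0.073,-0.072,-0.003,0.02],[0,0,-3.4,0.073,-0.072,-0.002,0.02]])

```text
clock: 22.0
position: [0.5533, 0.016, 0.0262]
ee_rot: [1.0, -0.021, -0.001, -0.001]
ft_force: [-2.6, -0.5, -0.0]
grip_width: 0.363
```

>>> move_arm(moves=[[0,0,0,0,0,0.0015,0.02],[0,0,0,0,0,0.0015,0.02],[0,0,0,0,0,0.0015,0.04],[0,0,0,0,0,0.0015,0.06],[0,0,0,0,0,0.0015,0.06],[0,0,0,0,0,-0.03,0.06],[0,0,0,0,0,-0.08,0.06],[0,0,0,0,0,-0.13,0.06],[0,0,0,0,0,-0.13,0.06],[0,0,0,0,0,-0.13,0.06]])

```text
clock: 23.0
position: [0.5548, 0.0163, 0.1579]
ee_rot: [1.0, -0.021, 0.002, -0.002]
ft_force: [-0.5, 0.7, -0.6]
grip_width: 0.704
```

```bash
python3 ap.py -.10 .03 45 -2.4 .011 .1; python3 ap.py -.10 .03 50 -2.4 .011 .1
```

```text
back [44.8 -0.2  0.1] [0.0004 0.0635 0.0598] final [44.8 -0.2  0.1] [ 0.0003 -0.0069  0.1307]
back [49.8 -0.1  0.1] [0.0004 0.0688 0.0655] final [49.8 -0.1  0.1] [ 0.0003 -0.0076  0.13  ]
```

>>> move_arm(moves=[[8,0,0,0,0.02,0,0.06],[16,0,0,0,0.04,0,0.06],[24,0,0,0,0.055,0.01,0.06],[32,0,0,0,0.0688,0.02,0.06],[40,0,0,0,0.0688,0.04,0.06],[48,0,0,0,0.0688,0.055,0.06],[49.8,0,0,0,0.0688,0.0655,0.06],[49.8,0,0,0,0.0688,0.0655,0.06],[49.8,0,0,0,0.0688,0.0655,0.06]])

```text
clock: 23.9
position: [0.551, -0.0523, 0.0904]
ee_rot: [0.906, -0.019, 0.008, -0.422]
ft_force: [0.4, 0.2, 0.4]
grip_width: 0.705
```

```bash
python3 ap.py -.10 .03 50 -2.4 .011 .1
python3 - <<'E'
from h import *
im=cams.camera("scene");cv2.imwrite("pics/s12.png",im[:,:,::-1]);m=(im.max(2)<60).astype(np.uint8)
print('proj cap',proj("scene",[*lane(-.1,.03),.035]),'axis base',proj("scene",[*lane(-.1,.143),.035]))
k,l,s,c=cv2.connectedComponentsWithStats(m)
print([(c[i].round(1),s[i]) for i in range(1,k) if 80<s[i,4] and 350<c[i][0]<460 and 180<c[i][1]<380])
hsv=cv2.cvtColor(im,cv2.COLOR_RGB2HSV);w=((hsv[:,:,1]<75)&(hsv[:,:,2]>120)).astype(np.uint8)
k,l,s,c=cv2.connectedComponentsWithStats(w)
print([(c[i].round(1),s[i]) for i in range(1,k) if 80<s[i,4] and 350<c[i][0]<480 and 220<c[i][1]<350], proj("scene",[*lane(-.1,.10),.05]))
E
```

```text
back [ 0.1  0.1 -0. ] [ 0.0016 -0.0015 -0.001 ] final [ 0.1  0.1 -0. ] [ 0.0017 -0.0017  0.099 ]
proj cap [387.90677521 295.34037098] axis base [435.68413337 333.92006472]
[(array([386. , 293.8]), array([378, 286,  19,  19, 191], dtype=int32)), (array([354.8, 302.2]), array([345, 291,  20,  23, 368], dtype=int32)), (array([389.7, 331. ]), array([379, 319,  22,  25, 403], dtype=int32)), (array([421.8, 357.6]), array([411, 345,  23,  26, 438], dtype=int32))]
[(array([391. , 264.2]), array([384, 256,  15,  19, 202], dtype=int32)), (array([413.7, 315.3]), array([ 388,  293,   55,   49, 1227], dtype=int32)), (array([353.4, 318.4]), array([340, 304,  28,  26, 366], dtype=int32)), (array([387.3, 347.1]), array([374, 332,  28,  27, 383], dtype=int32))] [418.16281689 314.37320262]
```

The cap blob at (386,294) agrees with the prediction (388,295) to about 3 mm. Going in.

>>> move_arm(moves=[[0,0,0,0.0015,0,0.03,0.06],[0,0,0,0.0015,0,0.055,0.06],[0,0,0,0.0015,0,0.075,0.06],[0,0,0,0.0015,0,0.09,0.06],[0,0,0,0.0015,0,0.097,0.06],[0,0,0,0.0015,0,0.097,0.06],[0,0,0,0.0015,0,0.097,0.06]])

```text
clock: 24.65
position: [0.5563, 0.0208, 0.0293]
ee_rot: [0.906, -0.019, 0.01, -0.422]
ft_force: [0.9, -0.4, 1.1]
grip_width: 0.699
```

```bash
python3 ap.py -.10 .028 50 -2.4 .011 .1
```

```text
back [ 0.1 -0.1  0.1] [-0.0006  0.0003 -0.0979] final [ 0.1 -0.1  0.1] [-0.0007  0.0001  0.0021]
```

>>> move_arm(moves=[[0,0,0,-0.0007,0,0.002,0.045],[0,0,0,-0.0007,0,0.002,0.025],[0,0,0,-0.0007,0,0.002,0.02],[0,0,0,-0.0007,0,0.002,0.02],[0,0,0,-0.0007,0,0.002,0.02],[0,0,0,-0.0007,0,0.002,0.02],[0,0,0,-0.0007,0,0.002,0.02]])

```text
clock: 25.35
position: [0.5554, 0.0227, 0.0276]
ee_rot: [0.906, -0.019, 0.009, -0.422]
ft_force: [-0.2, -3.8, 2.9]
grip_width: 0.36
```

Run:
```python
from h import *
for y,z,t in((.028,.09,50),(.018,.19,50),(0,.22,0),(-0.02,.21,-40)):print(z,t,*rel(grasp(*lane(-.10,y),z,-2.4,t,.011)))
```

```text
0.09 50 [ 0.1 -0.   0. ] [ 0.0003 -0.0422 -0.0359]
0.19 50 [ 0.1 -0.   0. ] [ 0.0004 -0.1122 -0.1079]
0.22 0 [-49.9  -0.1   0. ] [ 0.0005 -0.1152 -0.1449]
0.21 -40 [-89.9  -0.1  -0. ] [ 0.0005 -0.0921 -0.1609]
```

>>> move_arm(moves=[[0,0,0,0,-0.016,-0.014,0.02],[0,0,0,0,-0.042,-0.036,0.02],[0,0,0,0,-0.065,-0.06,0.02],[0,0,0,0,-0.09,-0.085,0.02],[0,0,0,0,-0.112,-0.108,0.02],[-8,0,0,0,-0.113,-0.114,0.02],[-16,0,0,0,-0.113,-0.12,0.02],[-24,0,0,0,-0.114,-0.126,0.02],[-32,0,0,0,-0.114,-0.132,0.02],[-40,0,0,0,-0.115,-0.138,0.02]])

```text
clock: 26.35
position: [0.554, -0.0088, 0.2048]
ee_rot: [0.996, -0.021, 0.003, -0.084]
ft_force: [-0.9, 0.1, -2.8]
grip_width: 0.364
```

Run:
```python
from h import *
for y,z,t in((-.02,.21,-40),):print(z,t,*rel(grasp(*lane(-.10,y),z,-2.4,t,.011)))
```

```text
0.21 -40 [-49.6  -0.1  -0. ] [ 0.0004  0.0324 -0.0023]
```

>>> move_arm(moves=[[-8,0,0,0,0.006,0,0.02],[-16,0,0,0,0.012,-0.001,0.02],[-24,0,0,0,0.018,-0.001,0.02],[-32,0,0,0,0.024,-0.002,0.02],[-41,0,0,0,0.03,-0.002,0.02],[-49.6,0,0,0,0.0324,-0.002,0.02],[-49.6,0,0,0,0.0324,-0.002,0.02],[-49.6,0,0,0,0.0324,-0.002,0.02]])

```text
clock: 27.15
position: [0.5522, -0.04, 0.1997]
ee_rot: [0.941, -0.019, -0.007, 0.338]
ft_force: [0.3, -0.7, -2.9]
grip_width: 0.358
```

Run:
```python
from h import *
for x,y,z in((-.1,-.035,.215),(0,-.035,.215),):print(z,*rel(grasp(*lane(x,y),z,-2.4,-40,.011)))
```

```text
0.215 [-0.5  0.   0.1] [0.0008 0.0168 0.0049]
0.215 [-0.5  0.   0.1] [0.1008 0.017  0.0049]
```

>>> move_arm(moves=[[-0.5,0,0,0.01,0.012,0.004,0.02],[-0.5,0,0,0.035,0.017,0.005,0.02],[-0.5,0,0,0.055,0.017,0.005,0.02],[-0.5,0,0,0.075,0.017,0.005,0.02],[-0.5,0,0,0.09,0.017,0.005,0.02],[-0.5,0,0,0.101,0.017,0.005,0.02],[-0.5,0,0,0.101,0.017,0.005,0.02],[-0.5,0,0,0.101,0.017,0.005,0.02]])

```text
clock: 27.95
position: [0.6527, -0.0635, 0.2087]
ee_rot: [0.939, -0.021, -0.007, 0.343]
ft_force: [-0.7, -0.0, -2.5]
grip_width: 0.359
```

```bash
python3 chk.py .011 pics/s13.png
python3 - <<'E'
from h import *
for z in(.17,.14,.13,.126):print(z,*rel(grasp(*lane(0,-.035),z,-2.4,-40,.011)))
E
```

```text
tcp [ 0.65271079 -0.06350653  0.20867413] cap [ 0.65301066 -0.05642857  0.21708915] lane [ 0.0005 -0.0382] ft [-0.7 -0.  -2.5]
[325.38574156 251.29566616] [324.65758586 282.7528565 ]
253 pred 325.3 (np.int64(312), np.int64(312), np.float64(312.0), 1)
256 pred 325.3 (np.int64(309), np.int64(338), np.float64(323.5), 15)
259 pred 325.2 (np.int64(310), np.int64(338), np.float64(324.0), 14)
262 pred 325.1 (np.int64(289), np.int64(338), np.float64(313.5), 24)
265 pred 325.1 (np.int64(286), np.int64(338), np.float64(312.0), 37)
269 pred 325.0 (np.int64(284), np.int64(334), np.float64(309.0), 50)
272 pred 324.9 (np.int64(284), np.int64(335), np.float64(309.5), 52)
275 pred 324.8 (np.int64(284), np.int64(337), np.float64(310.5), 52)
278 pred 324.8 (np.int64(284), np.int64(335), np.float64(309.5), 50)
281 pred 324.7 (np.int64(289), np.int64(334), np.float64(311.5), 46)
284 pred 324.6 (np.int64(289), np.int64(336), np.float64(312.5), 48)
287 pred 324.5 (np.int64(290), np.int64(335), np.float64(312.5), 46)
291 pred 324.5 (np.int64(290), np.int64(332), np.float64(311.0), 39)
294 pred 324.4 (np.int64(291), np.int64(311), np.float64(301.0), 21)
0.17 [ 0.1  0.  -0.1] [-0.0003 -0.0322  0.0342]
0.14 [ 0.1  0.  -0.1] [-0.0004 -0.0515  0.0571]
0.13 [ 0.1  0.  -0.1] [-0.0004 -0.0579  0.0648]
0.126 [ 0.1  0.  -0.1] [-0.0004 -0.0605  0.0678]
```

>>> move_arm(moves=[[0,0,0,0,-0.01,0.01,0.02],[0,0,0,0,-0.021,0.022,0.02],[0,0,0,0,-0.0322,0.0342,0.02],[0,0,0,0,-0.0415,0.0455,0.02],[0,0,0,0,-0.0475,0.0525,0.02],[0,0,0,0,-0.0515,0.0571,0.02],[0,0,0,0,-0.0545,0.0605,0.02],[0,0,0,0,-0.0565,0.063,0.02],[0,0,0,0,-0.0579,0.0648,0.02],[0,0,0,0,-0.0579,0.0648,0.02]])

```text
clock: 29.0
position: [0.653, -0.0587, 0.1208]
ee_rot: [0.939, -0.02, -0.007, 0.343]
ft_force: [0.4, 0.7, -1.8]
grip_width: 0.364
```

Run:
```python
from h import *
o=manip.get_obs();p=o['position'];c=p-.011*R.from_quat(o['ee_rot']).apply([0,0,1])
print(c,np.array([[C,S],[-S,C]])@(c[:2]-O))
im=cams.camera("scene");cv2.imwrite("pics/s14.png",im[:,:,::-1])
g=cv2.cvtColor(im,cv2.COLOR_RGB2HSV)
for h in(.022,.03,.04,.05,.06,.07,.08,.09,.1):
    q=proj("scene",[c[0],c[1],c[2]-.113-.0+h]);r=int(round(q[1]));x=int(q[0])
    m=(g[r,:,1]<75)&(g[r,:,2]>85)
    e=x
    while m[e] : e+=1
    f=x
    while m[f]: f-=1
    print(r,q[0].round(1),f,e)
```

```text
[ 0.6532409  -0.051612    0.12921174] [ 0.00053498 -0.03341876]
305 326.0 312 328
303 326.1 326 326
300 326.1 326 326
296 326.2 326 326
293 326.3 326 326
290 326.4 326 326
287 326.5 326 326
284 326.6 326 326
280 326.7 326 326
```

>>> move_arm(moves=[[0,0,0,0,-0.0007,0.0008,0.02],[0,0,0,0,-0.0013,0.0015,0.02],[0,0,0,0,-0.0013,0.0015,0.02]])

```text
clock: 29.35
position: [0.6529, -0.0586, 0.1188]
ee_rot: [0.939, -0.02, -0.007, 0.343]
ft_force: [0.0, 0.4, -3.0]
grip_width: 0.361
```

>>> move_arm(moves=[[0,0,0,0,-0.0006,0.0008,0.02],[0,0,0,0,-0.0009,0.0011,0.02],[0,0,0,0,-0.0009,0.0011,0.02]])

```text
clock: 29.65
position: [0.653, -0.0591, 0.1179]
ee_rot: [0.939, -0.02, -0.007, 0.344]
ft_force: [-0.7, -0.4, 2.3]
grip_width: 0.363
```

>>> move_arm(moves=[[0,0,0,0,-0.0004,0.0005,0.02],[0,0,0,0,-0.0006,0.0008,0.02],[0,0,0,0,-0.0006,0.0008,0.02]])

```text
clock: 29.95
position: [0.6532, -0.0596, 0.1178]
ee_rot: [0.939, -0.02, -0.007, 0.344]
ft_force: [-1.5, -0.1, 8.4]
grip_width: 0.359
```

>>> move_arm(moves=[[0,0,0,0,-0.0004,0.0005,0.02],[0,0,0,0,-0.0004,0.0005,0.02],[0,0,0,0,0.0004,-0.0005,0.02],[0,0,0,0,0.0004,-0.0005,0.034],[0,0,0,0,0.0004,-0.0005,0.04],[0,0,0,0,0.0004,-0.0005,0.05],[0,0,0,0,0.0004,-0.0005,0.056],[0,0,0,0,0.0004,-0.0005,0.056]])

```text
clock: 30.75
position: [0.6529, -0.0587, 0.1169]
ee_rot: [0.939, -0.02, -0.007, 0.343]
ft_force: [0.5, -0.2, 0.3]
grip_width: 0.656
```

>>> move_arm(moves=[[0,0,0,0,0,-0.01,0.056],[0,0,0,0,0,-0.03,0.056],[0,0,0,0,0,-0.06,0.056],[0,0,0,0,0.03,-0.09,0.056],[0,0,0,0,0.07,-0.11,0.056],[0,0,0,-0.05,0.09,-0.14,0.056],[0,0,0,-0.1,0.1,-0.15,0.056],[0,0,0,-0.15,0.1,-0.15,0.056],[0,0,0,-0.15,0.1,-0.15,0.056],[0,0,0,-0.15,0.1,-0.15,0.056]])

```text
clock: 31.75
position: [0.5028, -0.0314, 0.2967]
ee_rot: [0.94, -0.019, -0.006, 0.342]
ft_force: [1.5, -0.1, 0.3]
grip_width: 0.657
```

```bash
python3 st.py pics/s15.png .034 -.034
python3 - <<'E'
from h import *
print(manip.get_obs()['clock'])
for n in("scene","top"):
    im=cams.camera(n);cv2.imwrite(f"pics/{n}9.png",im[:,:,::-1])
a=cv2.imread("pics/scene9.png")[130:400,200:560];a=cv2.resize(a,None,fx=2.2,fy=2.2,interpolation=cv2.INTER_CUBIC)
cv2.imwrite("pics/fin.png",a)
for n in("scene","top"):
    for f in("0","9"):
        im=cv2.imread(f"pics/{n}{f}.png");m=(im.max(2)<(60 if n=="scene" else 72)).astype(np.uint8)
        k,l,s,c=cv2.connectedComponentsWithStats(m)
        print(n,f,[(c[i].round(1).tolist(),int(s[i,4])) for i in range(1,k) if 60<s[i,4]<1500 and(250<c[i][0]<450 and 230<c[i][1]<380 if n=="scene" else 160<c[i][0]<365 and 180<c[i][1]<215)])
E
```

```text
cap pred [355.49603401 301.36072501]
cap blob 354.5779569892473 302.01881720430106 372
310 354.5 (np.int64(332), np.int64(366), np.float64(349.0))
315 354.0 (np.int64(331), np.int64(366), np.float64(348.5))
320 353.5 (np.int64(331), np.int64(366), np.float64(348.5))
324 353.0 (np.int64(341), np.int64(365), np.float64(353.0))
328 352.5 (np.int64(341), np.int64(365), np.float64(353.0))
cap pred [326.75756434 277.01809234]
cap blob 324.31944444444446 276.4583333333333 360
286 326.5 (np.int64(304), np.int64(338), np.float64(321.0))
291 326.4 (np.int64(304), np.int64(338), np.float64(321.0))
296 326.2 (np.int64(304), np.int64(338), np.float64(321.0))
300 326.1 (np.int64(314), np.int64(336), np.float64(325.0))
305 326.0 (np.int64(313), np.int64(344), np.float64(328.5))
31.8
scene 0 [([285.3, 254.1], 894), ([386.2, 251.2], 163), ([389.7, 331.1], 406), ([361.0, 333.3], 284), ([421.8, 357.6], 443)]
scene 9 [([285.4, 254.0], 884), ([325.6, 277.5], 337), ([354.8, 302.2], 368), ([389.7, 331.0], 401), ([421.8, 357.5], 438)]
top 0 [([170.8, 193.2], 222), ([203.9, 193.3], 206), ([314.9, 195.4], 137), ([348.3, 203.1], 330), ([242.1, 208.1], 106)]
top 9 [([170.8, 193.4], 214), ([245.8, 197.5], 65)]
```

View pics/fin.png

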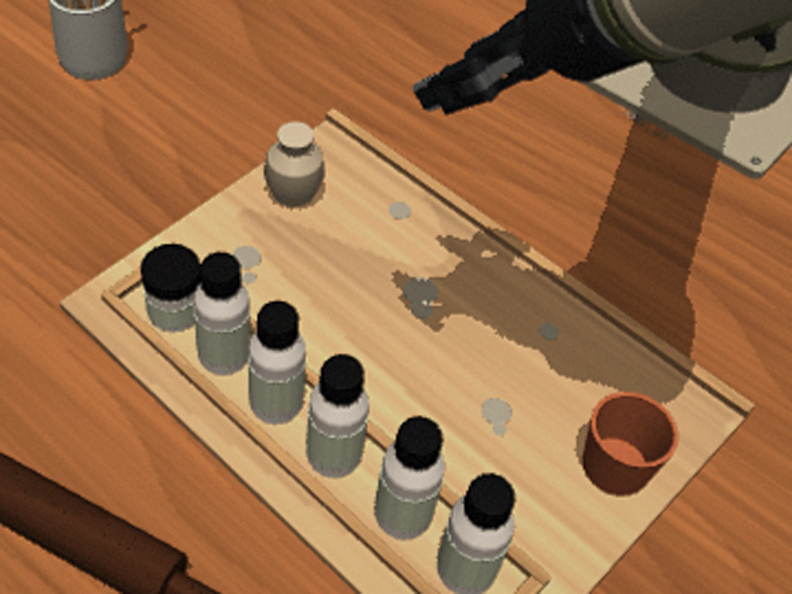

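Both bottles stand upright in the gap, caps at (277,322) and (341,375), evenly spaced from neighbours at (220,270) and (418,440). The cup and vase look unmoved, and the gripper is clear.

```bash
python3 -c "
from h import *
for u in((325.6,277.5),(354.8,302.2),(389.7,331.0)):
    w=onz('scene',u,.129);print((np.array([[C,S],[-S,C]])@(w[:2]-O)).round(4))
print(manip.hand_in())"
```

```text
[ 0.0042 -0.0326]
[0.0041 0.036 ]
[0.003  0.1109]
the job is handed in; nothing more can be done
None
```

Both bottles now stand caps up in the lane gap, and I handed the job in at about 32 s of the 64 s allowed. No verdict came back.

**What I did:** The planned swing-up in place did not work. The cap did not turn between the fingers even with 8 N and then 5 N commanded. Instead I laid each bottle down in turn on the open front of the board and regripped its cap with the tool leaning. I then turned the whole tool 90° in the air and lowered the bottle in small steps. The wrist force read at most 14 N at contact; the last press of tipped_b's set-down was not read.

**Last checks:**
- **Positions:** From the scene camera, tipped_a is at lane y ≈ +0.036 m and tipped_b at ≈ -0.033 m. Both read x ≈ +0.004 m by the camera, against ≈ 0.0005 m by the arm's own position when set down. Either is within the 9 mm limit.
- **Spacing:** Centres are about 69 mm apart, and roughly 70–75 mm from bottle_2 and bottle_3, so there is about 2 cm of air on each side.
- **Upright:** tipped_a's outline is vertical to within a pixel. While it hung, tipped_b looked up to 4° off, and that was not measured again. After release it looks upright in the final picture.
- **Neighbours:** The cap positions of the three standing bottles and the jar are unchanged in the scene view to within about 0.1 pixel. The cup, vase and brush pot look unmoved, but I did not measure them.

**Checks that failed or disagreed:** The arm hid most of the lane in the last top view, so it could not confirm tipped_b. The camera also put tipped_a and bottle_2 a few millimetres from my other readings.

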